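Shut the tin and point out its clip

ROBOT

A 6-joint arm with a two-finger parallel gripper is mounted at the origin on the work surface. World frame = base frame: x ahead of the robot, y to its left, z up, the work surface at z = 0. Lengths are in mm, angles in degrees, forces in N, time in s.
With the tool pointing down it reaches from about 350 to 850 mm from the base axis. Payload 8.1 kg.
Tool frame: the origin (TCP) lies at the very end of the fingers, on their centre line; the grasp point (between the pads) lies r.tcp_to_grasp behind it (r.tcp_to_grasp is the distance from the TCP to the grasp point, in mm); z points along the fingers, y is the line along which they close (so a half turn about z gives the same grasp; the last joint's range is limited). The gripper opens to 85 mm and grips with 20 to 120 N. Pads are 22 mm wide; open, the fingers measure 114 mm over their backs; the gripper's body (76 mm by 85 mm) begins 54 mm behind the grasp point. The pads swing forward as they close: fully open they stand 13 mm farther back than shut.
Start: joints at [-73.132, 7.471, 85.268, -0, 87.261, -4.893], TCP at [222.461, -557.24, 204.692] pointing down, gripper open.
Joint ranges: [-169.43, 169.43], [-51.17, 129.36], [1.28, 143.12], [-76.62, 256.62], [0, 156.53], [-152.29, 152.29]. Speed limits (degrees/s): [136.94, 136.94, 159.86, 180, 180, 180].

INTERFACE

Orientations are given as [roll, pitch, yaw] about the fixed x, y, z axes, in that order (R = Rz(yaw) Ry(pitch) Rx(roll)).
In Python, from bench import r gives the robot as it stands.
- The arm moves only by the shell command python3 -m handwheel 'ROWS' [OPENING] [FORCE]. ROWS is JSON, a list of rows, each a list of 4 numbers: the shift along the tool's x, y, z in m, then the turn about the tool's z in degrees. A call has 1 to 10 rows; each row shifts and turns the commanded pose from where the row before left it, along the tool's axes as they then stand; what a row does not reach is not made up. A row lasts 1/10 s, in which the tool goes at most 50 mm and 8.59 degrees, less where a joint would pass 70% of its speed; a pose out of reach is approached as far as the arm can. A call is refused whole if a number of a shift passes 0.05 or a number of a turn 8.59, either way. A call with a gripper value outside its range is refused whole. OPENING is the finger opening in m, from 0 to 0.0854, set as the call begins (- or left out, the last holds). The fingers move at their own pace and stop on an object; FORCE is the grip in N (left out, the last holds). Time passes only in rows, so rows that do not move let the fingers close. It gives the time, the measured TCP pose, the force, the opening and the grip force at its end, in the units of the state.
- r.sense(): the state, without advancing time (a new reading comes with each control period).
- r.snapshot(name): name is "scene" or "top" or "wrist"; returns the picture (480x640x3 uint8, red, green, blue); there is no depth.
- r.camera_params(name): a dict with "fx", "fy", "cx", "cy" (pixels), "R" (3x3) and "t" (3): a world point X has camera coordinates R X + t; the wrist camera has in their place "mount" (4x4, takes a point from camera to tool coordinates, whose origin is the TCP and whose axes are the flange's). Camera axes: x right, y down, z forward; pixel columns grow to the right and rows downward; lengths in mm; the calibration is good to about 2 mm. A picture is of the moment at which its call begins: read the wrist's pose just before it. camera_params takes no time and is no camera call.
- r.hand_in(): hands the job in; it is judged then, once.
The state is a dict: "time": time; "joint_pos": joint angles; "qd": joint speeds; "joint_efforts": joint torques, N m; "tool_pos": TCP position; "tcp_rot": TCP orientation; "ft_force": force on the tool from outside, world axes, zero at the start; "wrist_torque": the same for the moment, N m; "finger_gap": finger opening in mm; "grip_force": force on a finger pad.
Only numpy, scipy, OpenCV 4.12 (cv2) and the standard library are available. Lean on these libraries where they do the work, as an engineer would, in place of code of your own. Each camera call takes 0.05 s, during which the arm holds its last target. There are 200 camera calls.

TASK

Close the black tin by gently pushing its open lid fully down with the fingertips, then show which clip is to seal it: point at the blue clip with the fingertips straight above it, no more than about 5 cm away and without touching it, hold still there for two seconds, and finish still pointing at it. Do not pick anything up or touch the other clips, and leave all the other things where they stand.

Things in the scene. Friction and masses are not known exactly. Their poses are not given: they have to be found in the camera images.
- tin_lid (a joint): Angle of the tin's lid in rad: 0 is fully shut (flat, against a stop), it starts about 0.5 to 1.0 and opens to at most 1.4. The hinge has friction: the lid stays wherever it is left, and a push of about 1 to 2 N near its front edge moves it. The tin is matte black, rectangular, 130 mm deep (front to hinge) x 170 mm wide x 85 mm high, fixed to the shelf, holding upright sachets; the lid is a black plate 130 x 170 x 12 mm.
- tin_lid_hinge (a point): Middle of the lid's hinge line, on the tin's rim on the side away from the robot, 85.5 mm above the shelf, at the lid's underside. Its frame turns with the lid: y along the hinge, -x from the hinge along the lid to its free front edge (130 mm), z out of the lid's outer face (straight up when shut).
- tin_lid_push (a point): Point on the lid's outer (upper) face where it can be pushed: 112 mm from the hinge line, 18 mm short of the free front edge, midway across; moves with the lid, same axes as the hinge point. When shut it lies 97.5 mm above the shelf.
- clip_blue_center (a point): A bag clip of bright blue plastic lying flat on the shelf, a bar 70 mm long, 22 mm wide and 14 mm high, loose, 13 to 21 g. This point is its centre, 7 mm above the shelf; x along its length, z up. This is the clip to point at.
- clip_white_center (a point): A bag clip of white plastic lying flat on the shelf, a bar 70 mm long, 22 mm wide and 14 mm high, loose, 13 to 21 g. This point is its centre, 7 mm above the shelf; x along its length, z up. A bystander.
- clip_orange_center (a point): A bag clip of orange plastic lying flat on the shelf, a bar 70 mm long, 22 mm wide and 14 mm high, loose, 13 to 21 g. This point is its centre, 7 mm above the shelf; x along its length, z up. A bystander.
- clip_green_center (a point): A bag clip of green plastic lying flat on the shelf, a bar 70 mm long, 22 mm wide and 14 mm high, loose, 13 to 21 g. This point is its centre, 7 mm above the shelf; x along its length, z up. A bystander.
- jar: Clear glass storage jar with wooden stopper lid, radius 45 mm, 160 mm high, loose; origin at the centre of its underside. A bystander.
- bowl: Beige ceramic bowl, rim radius 62 mm, 60 mm high, loose; origin at the centre of its underside. A bystander.
- funnel: Stainless steel funnel standing on its wide mouth, spout up, mouth radius 50 mm, 105 mm high, loose; origin at the centre of its underside. A bystander.
- spice: Small spice jar with red cap, radius 24 mm, 100 mm high, loose; origin at the centre of its underside. A bystander.
Things that resemble listed ones, but are neither listed nor needed, are in the scene too. Several things look just like the part that bears clip_blue_center: the one meant starts farthest from the robot's base.

How it is judged:
By the outcome, as a careful person would: the job done as asked, in the order asked, and still so for the second after the job is handed in, with the robot touching nothing.
It also fails if it takes over 45 s, if anything falls off the work surface, if the arm or the gripper's body presses on something with over 40 N, if the wrist force passes 120 N, or if a joint passes its speed limit or range.

## Working session

There is one attempt and no reset: what is moved stays moved. The work goes in short steps, Python scripts to look and compute and a shell command to move; the robot and the scene stay as the last step left them, time stands still between calls to the robot, and variables do not carry over. Pictures are saved under pics/ and viewed, at most 13 in all, crops included, and the job is handed in when it is done.

```bash
mkdir -p pics; python3 - <<'E'
from bench import r
import cv2
s=r.sense();print(s['time'],s['tool_pos'],s['tcp_rot'],s['finger_gap'])
for n in('scene','top'):
    cv2.imwrite(f'pics/{n}0.png',r.snapshot(n)[:,:,::-1])
    p=r.camera_params(n);print(n,p)
E
```

```text
0.0 [ 222.2966675  -556.64885551  203.64205683] [-1.79893758e+02 -1.05185534e-02  2.17606990e+01] 85.41442472898213
scene {'fx': 458.7984446459259, 'fy': 458.7984446459259, 'cx': 323.56664934618675, 'cy': 244.29224201507617, 'R': array([[ 0.09213287,  0.99573862, -0.00401728],
       [ 0.82731384, -0.07879292, -0.55618656],
       [-0.55413297,  0.04791952, -0.83104776]]), 't': array([ -97.05761659, -403.44531722, 1447.4983419 ])}
top {'fx': 433.2124865084014, 'fy': 433.2124865084014, 'cx': 322.940358357471, 'cy': 240.09036118433022, 'R': array([[-0.02202924, -0.99972956,  0.00745143],
       [-0.99241697,  0.02096537, -0.12111566],
       [ 0.12092668, -0.01006301, -0.99261043]]), 't': array([ 44.73510973, 563.23816408, 968.70027127])}
```

View pics/scene0.png

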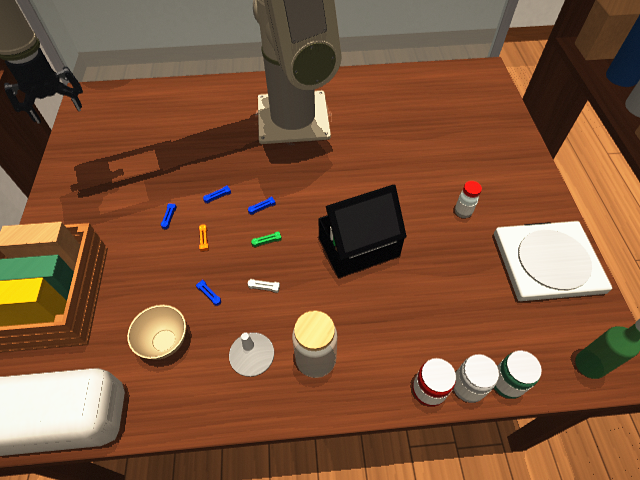

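View pics/top0.png

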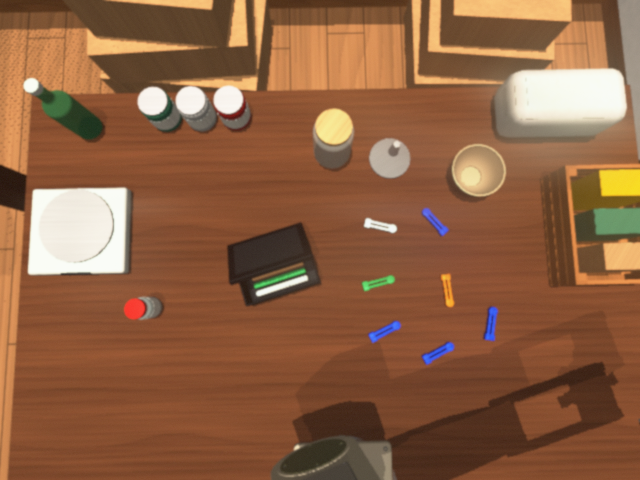

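The top view shows four look-alike blue clips, at (435,222), (385,331), (438,352) and (491,324). White is at (380,226), green at (378,283) and orange at (447,290). The base is at the bottom, so the farthest blue clip is (435,222), which appears at (208,292) in the scene view. The lid's free edge runs about (237,284)-(313,262) and its hinge edge about (230,245)-(305,225).

```bash
cat > h.py <<'E'
import numpy as np,cv2
from bench import r
def ray(n,u,v):
    p=r.camera_params(n);R=np.array(p['R']);t=np.array(p['t'])
    return -R.T@t, R.T@np.array([(u-p['cx'])/p['fx'],(v-p['cy'])/p['fy'],1])
def plane(n,uv,z):
    c,d=ray(n,*uv);return c+d*(z-c[2])/d[2]
def tri(a,b):
    c1,d1=ray('top',*a);c2,d2=ray('scene',*b)
    s=np.linalg.lstsq(np.stack([d1,-d2],1),c2-c1,rcond=None)[0]
    p,q=c1+s[0]*d1,c2+s[1]*d2
    return (p+q)/2,np.linalg.norm(p-q)
E
python3 - <<'E'
from h import *
np.set_printoptions(precision=1,suppress=True)
for n in('top','scene'):
    im=cv2.imread(f'pics/{n}0.png');hsv=cv2.cvtColor(im,cv2.COLOR_BGR2HSV)
    for col,lo,hi in(('blue',(112,150,80),(128,255,255)),('green',(50,150,80),(70,255,255)),('orange',(14,200,150),(22,255,255)),('white',(0,0,170),(180,40,255))):
        k,l,s,c=cv2.connectedComponentsWithStats(cv2.inRange(hsv,lo,hi))
        for i in range(1,k):
            if 60<s[i,4]<500:
                q=plane(n,c[i],8);
                rc=cv2.minAreaRect(np.argwhere(l==i)[:,::-1].astype(np.float32))
                bx=[plane(n,b,8) for b in cv2.boxPoints(rc)]
                print(n,col,s[i,4],c[i],q,'dist',np.hypot(*q[:2]), 'size',np.linalg.norm(bx[0]-bx[1]),np.linalg.norm(bx[1]-bx[2]))
    m=cv2.inRange(im,(0,0,0),(42,42,42))
    x0,y0,x1,y1=(215,210,335,315) if n=='top' else (300,170,425,290)
    cv2.imwrite(f'pics/c{n}.png',cv2.resize(im[y0:y1,x0:x1],None,fx=5,fy=5)*1)
t=cv2.imread('pics/ctop.png');s=cv2.imread('pics/cscene.png')
g=lambda a:np.clip((a/255.)**.5*255,0,255).astype(np.uint8)
cv2.imwrite('pics/ctop.png',g(t));cv2.imwrite('pics/cscene.png',g(s))
E
```

```text
top blue 110 [436.8 224.1] [ 600.  -240.7    8. ] dist 646.4798997493733 size 17.370375004242014 68.80912364533675
top blue 244 [490.8 323.6] [ 363.3 -353.9    8. ] dist 507.17902306151325 size 74.65553609789751 19.87073384499496
top blue 230 [384.2 330.8] [ 352.5 -105.1    8. ] dist 367.79673155668854 size 73.98952937847157 20.359444703251192
top blue 244 [437.2 352.5] [ 300.4 -225.5    8. ] dist 375.641317622084 size 75.04924358742657 20.04919326945563
top orange 108 [448.5 294.7] [ 432.1 -259.     8. ] dist 503.8214735129534 size 16.082106866670447 58.16445398730056
top white 165 [30.9 85.1] [968.1 745.3   8. ] dist 1221.7426943527046 size 34.47037111919177 33.926943243646136
top white 248 [379.6 225.4] [ 599.7 -103.6    8. ] dist 608.6243800155228 size 22.351607803385242 76.91927858406844
top white 305 [281.3 285.4] [462.4 132.2   8. ] dist 480.89917126530077 size 125.52585757745439 13.447134966850328
scene blue 188 [216.5 193.9] [ 304.2 -226.3    8. ] dist 379.110155432164 size 76.91228855090978 31.07841064191676
scene blue 184 [261.2 205.3] [ 355.9 -104.4    8. ] dist 370.9383554034257 size 77.00120377762478 30.9592764516886
scene blue 161 [167.7 215.5] [ 366.8 -353.     8. ] dist 509.00557142774613 size 83.48143269476903 23.861086586427554
scene blue 195 [208.4 292.1] [ 608.5 -234.2    8. ] dist 651.9757268570887 size 22.109519645356016 83.07789492577727
scene green 176 [265.9 237.9] [464.3 -94.3   8. ] dist 473.8134445104624 size 76.58531871431275 22.11150408588438
scene orange 120 [202.6 236.8] [ 445.2 -256.7    8. ] dist 513.8762578829252 size 21.00023371655525 72.90551746143323
scene white 175 [263.4 284.3] [ 599.6 -103.4    8. ] dist 608.4049193149281 size 19.82005873209033 74.30014527880924
```

View pics/ctop.png

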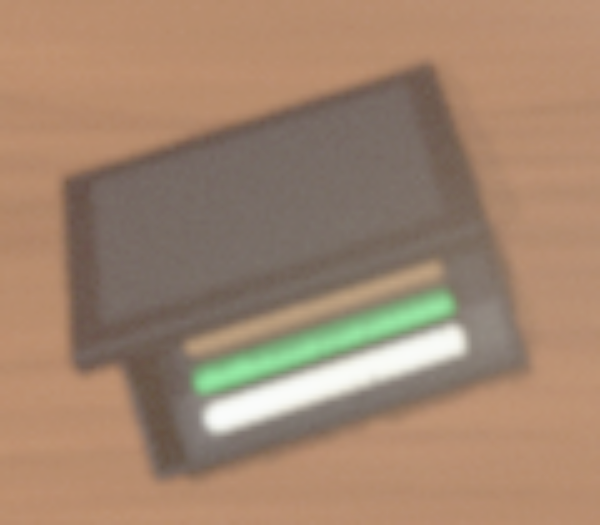

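View pics/cscene.png

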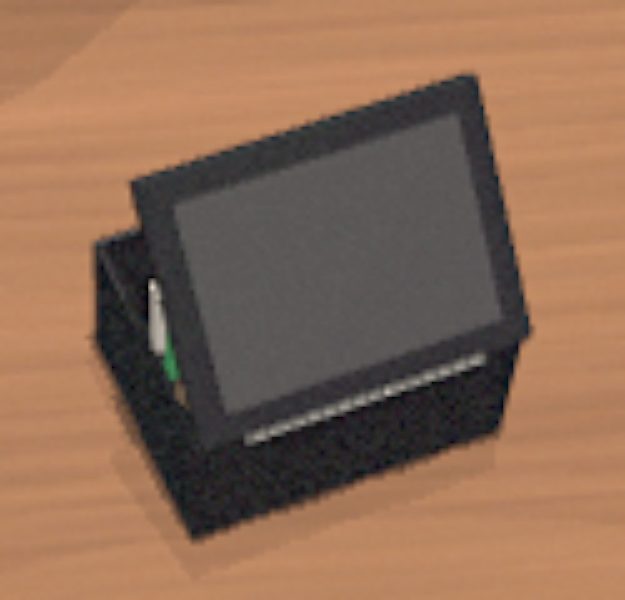

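Blue (436,222) in the top view is the far clip, about 648 mm from base; the other three are at 370-508 mm. The crops show the lid outer-face corners. In the top crop the hinge corners are (65,180) and (433,65), and the free corners about (78,355) and (487,222). In the scene crop the free corners are (133,183) and (475,75), and the hinge corners (208,447) and (530,330).

```bash
python3 - <<'E'
from h import *
np.set_printoptions(precision=1,suppress=True)
T=lambda x,y:(215+(x-2)/5,210+(y-2)/5)
S=lambda x,y:(300+(x-2)/5,170+(y-2)/5)
P={}
for k,a,b in(('hL',(65,180),(530,330)),('hR',(433,65),(208,447)),('fL',(78,355),(475,75)),('fR',(487,222),(133,183))):
    P[k],e=tri(T(*a),S(*b));print(k,P[k],e)
h=(P['hL']+P['hR'])/2;f=(P['fL']+P['fR'])/2
w=P['hL']-P['hR'];print('width',np.linalg.norm(w),'len',np.linalg.norm(f-h),'yaw',np.degrees(np.arctan2(-w[0],w[1])),'mid',h,f,'theta',np.arctan2(f[2]-h[2],np.linalg.norm((f-h)[:2])))
# front rim corners & base corners
for q in((160,475),(528,370)):print('front rim',plane('top',T(*q),85))
for q in((195,540),(500,433)):print('back base',plane('scene',S(*q),0))
E
```

```text
hL [549.1 240.2  94. ] 0.22426897547323735
hR [596.9  81.5  90.7] 2.9845890097933125
fL [470.4 215.9 187.2] 1.5066904453809045
fR [518.5  56.1 188.1] 0.014889572552049474
width 165.87750252842554 len 126.02875180044697 yaw 16.762328927289044 mid [573.  160.9  92.3] [494.4 136.  187.7] theta 0.8576794928464994
front rim [421.4 200.6  85. ]
front rim [462.9  41.1  85. ]
back base [593.7  79.5   0. ]
back base [546.7 239.3   0. ]
```

```bash
python3 -m handwheel '[[0,0,-0.02,2.5],[0.01,-0.012,-0.026,2.5],[0.02,-0.024,0,0],[0.027,-0.0325,0,0],[0.027,-0.0325,0,0],[0.027,-0.0325,0,0],[0.027,-0.0325,0,0],[0.027,-0.0325,0,0],[0.027,-0.0325,0,0],[0.027,-0.0325,0,0]]' 0 20
```

```text
time: 1.1
tool_pos: [355.7, -239.8, 250.3]
tcp_rot: [-180.0, 0.0, 16.7]
ft_force: [1.5, -0.2, -0.1]
finger_gap: 0.1
grip_force: 0.0
```

```bash
python3 -m handwheel '[[0.03,-0.036,0,0],[0.03,-0.036,0,0],[0.03,-0.036,0,0],[0.03,-0.036,0,0],[0.03,-0.036,0,0],[0.03,-0.036,0,0],[0.03,-0.036,0,0],[0.03,-0.036,0,0],[0.02,-0.024,0,0],[0.005,-0.009,0,0]]'
python3 - <<'E'
from h import *
s=r.sense();print(s['tool_pos'],s['ft_force'])
cv2.imwrite('pics/scene1.png',cv2.resize(r.snapshot('scene')[130:310,250:470,::-1],None,fx=3,fy=3))
h=np.array([570.5,160]);d=np.array([-.957,-.289]);w=s['tool_pos'][:2]-h
print('hor',w@d,'lat',w@[-.289,.957])
for t in(.858,.6,.4,.2,0):print(t,112*np.cos(t)-12*np.sin(t),85.5+112*np.sin(t)+12*np.cos(t))
E
```

```text
time: 2.1
tool_pos: [516.8, 145.1, 249.7]
tcp_rot: [-180.0, 0.1, 16.9]
ft_force: [0.1, -1.0, -0.8]
finger_gap: 0.1
grip_force: 0.0
[516.83035312 145.08832138 249.73072966] [ 0.14152663 -0.95425393 -0.82302708]
hor 55.67132718859918 lat 1.24005151344756
0.858 64.16417283161614 178.07947356101403
0.6 85.66187918914355 158.6439843991601
0.4 98.48581122061933 140.1675862666035
0.2 107.38342474867834 119.51176398314175
0 112.0 97.5
```

View pics/scene1.png

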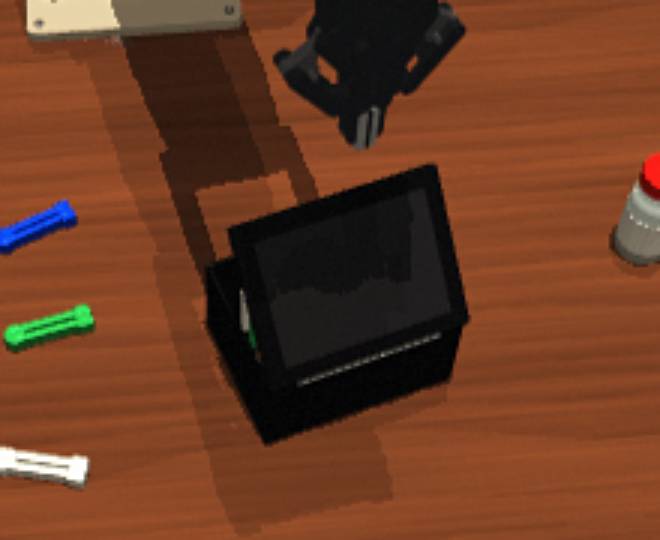

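The closed fingertips at about (370,140) in the crop are centred above the lid, which is still open. Next I descend to contact.

```bash
python3 -m handwheel '[[0,0,0.02,0],[0,0,0.02,0],[0,0,0.015,0],[0,0,0.008,0],[0,0,0.006,0],[0,0,0.006,0],[-0.003,0,0.005,0],[-0.004,0,0.005,0],[-0.004,0,0.005,0],[-0.004,0,0.005,0]]'
```

```text
time: 3.15
tool_pos: [502.2, 137.9, 155.7]
tcp_rot: [180.0, -0.0, 16.8]
ft_force: [-0.2, 0.3, 0.4]
finger_gap: 0.5
grip_force: 0.5
```

```bash
python3 - <<'E'
from h import *
s=r.sense();print(s['tool_pos'],s['ft_force'],s['joint_efforts'])
cv2.imwrite('pics/scene2.png',cv2.resize(r.snapshot('scene')[130:310,250:470,::-1],None,fx=3,fy=3))
E
```

```text
[502.22237458 137.90536328 155.70435119] [-0.24022492  0.33567481  0.35940917] [ 4.13308153e-02 -4.48713791e+01 -4.89529753e+01 -1.35305335e-02
  2.70177824e-01  1.91234431e-02]
```

View pics/scene2.png

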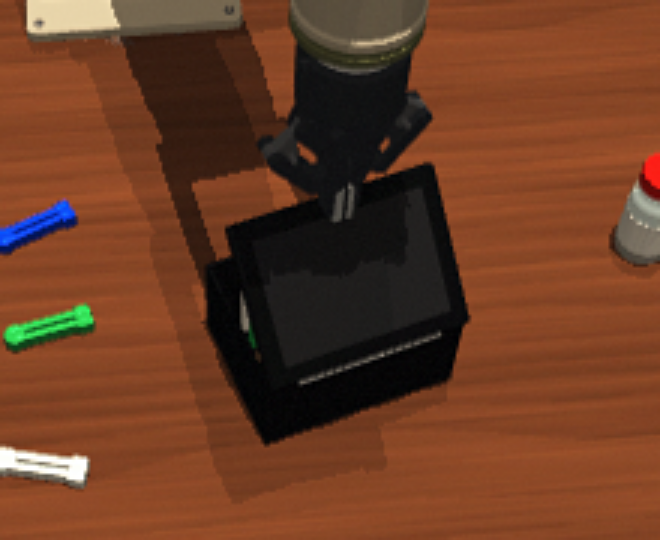

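The tip (343,218) rests on the lid face about 20 mm from the free edge. The lid's motion here runs along the line of sight, so it barely shows in the image. I keep following the arc.

```bash
python3 -m handwheel '[[-0.004,0,0.005,0],[-0.004,0,0.005,0],[-0.003,0,0.005,0],[-0.003,0,0.005,0],[-0.003,0,0.005,0],[-0.003,0,0.005,0],[-0.002,0,0.005,0],[-0.002,0,0.005,0],[-0.001,0,0.005,0],[0,0,0.003,0]]'
```

```text
time: 4.2
tool_pos: [478.0, 130.6, 107.0]
tcp_rot: [-180.0, 0.0, 16.8]
ft_force: [0.4, 0.6, 0.7]
finger_gap: -0.0
grip_force: 0.4
```

```bash
python3 -m handwheel '[[-0.001,0,0.003,0],[0,0,0.002,0],[0,0,0.001,0],[0,0,0.001,0],[0,0,0.001,0],[0,0,0.001,0],[0,0,0.001,0],[0,0,0,0]]'; python3 -m handwheel '[[0,0,0.001,0],[0,0,0,0]]'
```

```text
time: 5.0
tool_pos: [477.4, 130.4, 97.5]
tcp_rot: [-180.0, 0.0, 16.8]
ft_force: [0.1, 0.5, 0.3]
finger_gap: 0.2
grip_force: 0.1
time: 5.2
tool_pos: [477.4, 130.4, 96.6]
tcp_rot: [180.0, 0.0, 16.8]
ft_force: [1.1, -0.3, -0.5]
finger_gap: -0.2
grip_force: 0.1
```

```bash
python3 -m handwheel '[[0,0,0.001,0],[0,0,0,0]]'; python3 -m handwheel '[[0,0,0.001,0],[0,0,0,0]]'
python3 - <<'E'
from h import *
s=r.sense();print(s['tool_pos'],s['ft_force'])
im=r.snapshot('scene')[130:310,250:470,::-1]
im=np.clip((im/255.)**.5*255,0,255).astype(np.uint8)
cv2.imwrite('pics/scene3.png',cv2.resize(im,None,fx=3,fy=3))
E
```

```text
time: 5.4
tool_pos: [477.4, 130.4, 95.6]
tcp_rot: [-180.0, 0.0, 16.8]
ft_force: [-0.2, 0.0, 0.5]
finger_gap: -0.2
grip_force: 0.2
time: 5.6
tool_pos: [477.4, 130.4, 94.6]
tcp_rot: [-180.0, 0.0, 16.8]
ft_force: [0.2, -0.5, 0.5]
finger_gap: -0.0
grip_force: 0.2
[477.4195919  130.42931552  94.57079923] [ 0.21076951 -0.50702556  0.54095819]
```

View pics/scene3.png

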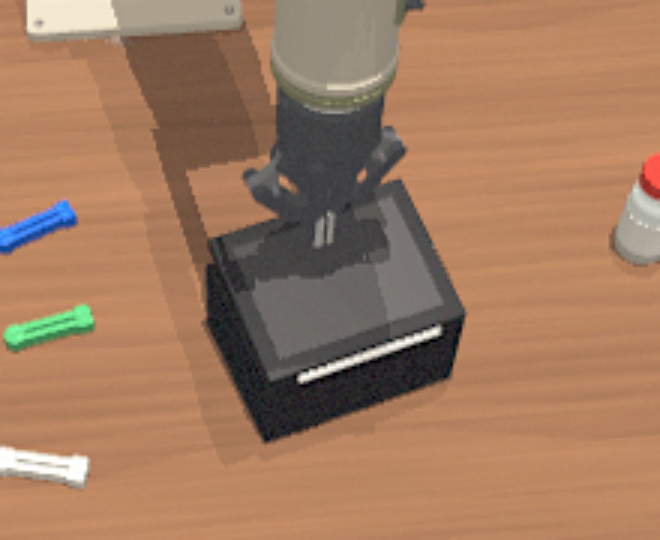

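The lid is nearly shut: its front-left corner is at (210,240), just above the rim at (207,265). Force is still negligible, so I keep easing down until it meets the stop.

```bash
for i in 1 2 3; do :; done; python3 -m handwheel '[[0,0,0.001,0],[0,0,0,0]]'; python3 -m handwheel '[[0,0,0.001,0],[0,0,0,0]]'; python3 -m handwheel '[[0,0,0.001,0],[0,0,0,0]]'
```

```text
time: 5.85
tool_pos: [477.4, 130.4, 93.5]
tcp_rot: [-180.0, 0.0, 16.8]
ft_force: [0.2, 0.4, 1.0]
finger_gap: -0.3
grip_force: 0.1
time: 6.05
tool_pos: [477.4, 130.4, 92.6]
tcp_rot: [-180.0, 0.0, 16.8]
ft_force: [-0.2, -0.9, 0.2]
finger_gap: -0.2
grip_force: 0.1
time: 6.25
tool_pos: [477.4, 130.4, 91.6]
tcp_rot: [-180.0, 0.0, 16.8]
ft_force: [-0.2, -0.9, 0.5]
finger_gap: -0.2
grip_force: 0.1
```

```bash
python3 -m handwheel '[[0,0,0.001,0],[0,0,0,0]]'; python3 -m handwheel '[[0,0,0.001,0],[0,0,0,0]]'; python3 -m handwheel '[[0,0,0.001,0],[0,0,0,0]]'
python3 - <<'E'
from h import *
im=r.snapshot('scene')[180:290,300:425,::-1]
im=np.clip((im/255.)**.5*255,0,255).astype(np.uint8)
im2=r.snapshot('wrist')[:,:,::-1]
im=cv2.resize(im,(400,352));im2=cv2.resize(im2,(400,300));o=np.zeros((352,800,3),np.uint8);o[:,:400]=im;o[:300,400:]=im2
cv2.imwrite('pics/c4.png',o)
E
```

```text
time: 6.45
tool_pos: [477.4, 130.4, 90.6]
tcp_rot: [-180.0, 0.0, 16.8]
ft_force: [-0.2, 0.4, 0.8]
finger_gap: -0.2
grip_force: 0.1
time: 6.65
tool_pos: [477.4, 130.4, 89.6]
tcp_rot: [-180.0, 0.0, 16.8]
ft_force: [0.1, 0.5, 0.6]
finger_gap: -0.3
grip_force: 0.1
time: 6.85
tool_pos: [477.4, 130.4, 88.6]
tcp_rot: [-180.0, 0.0, 16.8]
ft_force: [0.4, -1.2, -0.5]
finger_gap: 0.3
grip_force: 0.1
```

View pics/c4.png

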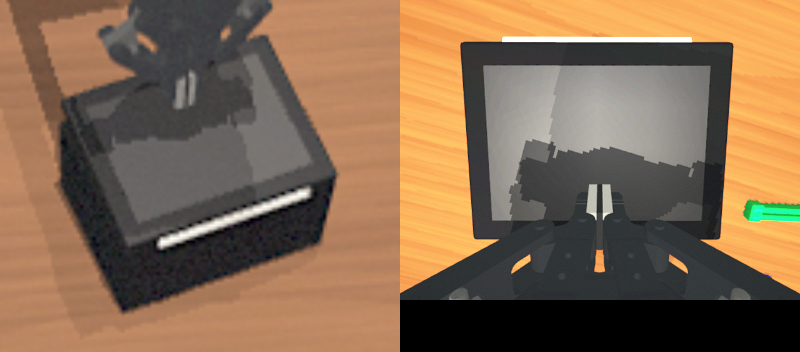

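The lid is almost flat and the fingertips, at (185,90) on the left and (600,190) in the wrist view, are on it. There is no stop force yet, so I go on.

```bash
python3 -m handwheel '[[0,0,0.001,0],[0,0,0,0]]'|grep -E 'pos|ft'; python3 -m handwheel '[[0,0,0.001,0],[0,0,0,0]]'|grep -E 'pos|ft'; python3 - <<'E'
from h import *
p=r.camera_params('scene')
h=np.array([570.5,160]);d=np.array([-.957,-.289]);y=np.array([-.289,.957])
for th in(0,.05,.1,.15):
  o=[]
  for s in(-85,85):
    xy=h+d*(130*np.cos(th)-12*np.sin(th))+y*s;X=np.array([*xy,85.5+130*np.sin(th)+12*np.cos(th)])
    c=np.array(p['R'])@X+p['t'];o+=[p['fx']*c[0]/c[2]+p['cx'],p['fy']*c[1]/c[2]+p['cy']]
  print(th,np.round(o,1), 'in crop',np.round([(o[0]-300)*3.2,(o[1]-180)*3.2,(o[2]-300)*3.2,(o[3]-180)*3.2]))
E
```

```text
tool_pos: [477.4, 130.4, 87.6]
ft_force: [-0.0, 0.0, 0.9]
tool_pos: [477.4, 130.4, 86.6]
ft_force: [0.1, -0.5, 1.2]
0 [318.1 214.7 381.5 194.1] in crop [ 58. 111. 261.  45.]
0.05 [318.2 213.3 381.9 192.6] in crop [ 58. 106. 262.  40.]
0.1 [318.3 211.9 382.4 191.2] in crop [ 59. 102. 264.  36.]
0.15 [318.5 210.7 382.9 190. ] in crop [ 59.  98. 265.  32.]
```

```bash
for x in a; do python3 -m handwheel '[[0,0,0.001,0],[0,0,0,0]]'|grep -E 'pos|ft'; done; python3 -m handwheel '[[0,0,0.001,0],[0,0,0,0]]'|grep -E 'pos|ft'; python3 -m handwheel '[[0,0,0.001,0],[0,0,0,0]]'|grep -E 'pos|ft'
python3 - <<'E'
from h import *
s=r.sense();print(s['tool_pos'],s['ft_force'],r.tcp_to_grasp)
im=r.snapshot('scene')[180:290,300:425,::-1]
im=np.clip((im/255.)**.5*255,0,255).astype(np.uint8)
im2=r.snapshot('top')[200:310,220:345,::-1]
o=np.hstack([cv2.resize(im,(400,352)),cv2.resize(im2,(400,352))])
cv2.imwrite('pics/c5.png',o)
E
```

```text
tool_pos: [477.4, 130.4, 85.6]
ft_force: [0.2, -0.5, -0.7]
tool_pos: [477.4, 130.4, 84.5]
ft_force: [0.2, -0.4, -0.6]
tool_pos: [477.4, 130.4, 83.5]
ft_force: [0.5, -1.1, 0.3]
[477.39648791 130.41776928  83.54089833] [ 0.52987989 -1.1065837   0.26342519] 18.700000000000003
```

View pics/c5.png

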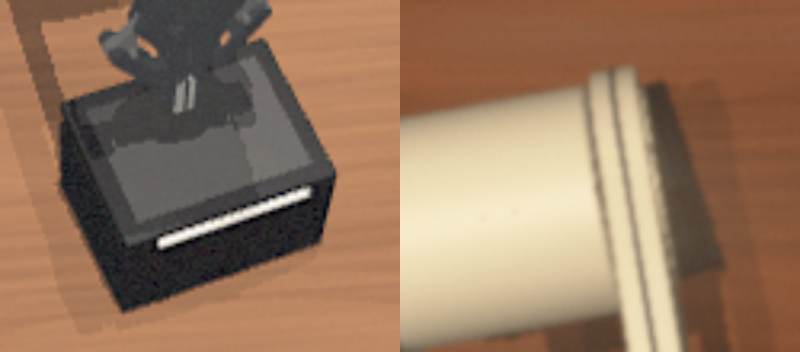

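```bash
python3 - <<'E'
from h import *
p=r.camera_params('scene');s=r.sense()
for dz in(0,10,20,30):
    X=np.array(s['tool_pos'])+[0,0,dz];c=np.array(p['R'])@X+p['t'];u=p['fx']*c[0]/c[2]+p['cx'];v=p['fy']*c[1]/c[2]+p['cy']
    print(dz,(u-300)*3.2,(v-180)*3.2)
w=r.camera_params('wrist');M=np.array(w['mount']);Mi=np.linalg.inv(M)
for z in(0,-10,-20):
    c=Mi@[0,0,z,1];print(z,(w['fx']*c[0]/c[2]+w['cx'])/1.6,(w['fy']*c[1]/c[2]+w['cy'])/1.6)
# lid outline in scene and wrist-based width
E
```

```text
0 175.67149982128103 120.1540759362847
10 176.36810390539614 112.16702549844076
20 177.07520405801915 104.0596303332508
30 177.7930393038625 95.82914985609915
0 199.02879320413024 180.55543552494726
-10 198.99734546801812 186.15858030225462
-20 198.96225018237368 192.41162076805765
```

```bash
python3 -m handwheel '[[0,0,0.001,0],[0,0,0,0]]'|grep -E 'pos|ft'; python3 -m handwheel '[[0,0,0.001,0],[0,0,0,0]]'|grep -E 'pos|ft'; python3 -m handwheel '[[0,0,0.001,0],[0,0,0,0]]'|grep -E 'pos|ft'; python3 - <<'E'
from h import *
im=r.snapshot('scene')[:,:,::-1]
im3=cv2.resize(im[180:290,300:425],(400,352))
cv2.imwrite('pics/s6.png',im)
a=cv2.imread('pics/c5.png')[:,:400]
im3=np.clip((im3/255.)**.5*255,0,255).astype(np.uint8)
d=cv2.absdiff(a,im3);print(d[:60].mean(),d[90:110,50:90].mean(),d[230:].mean(),d[40:80,260:300].mean())
E
```

```text
tool_pos: [477.4, 130.4, 82.6]
ft_force: [0.6, -0.4, 0.6]
tool_pos: [477.4, 130.4, 81.6]
ft_force: [0.4, 0.4, -0.4]
tool_pos: [477.4, 130.4, 80.5]
ft_force: [0.4, 0.4, 0.2]
2.991888888888889 7.76 1.9229781420765026 6.3064583333333335
```

The lid's front corners still change with each step, so it is still moving. I continue.

```bash
python3 -m handwheel '[[0,0,0.001,0],[0,0,0,0]]'|grep -E 'pos|ft'; python3 -m handwheel '[[0,0,0.001,0],[0,0,0,0]]'|grep -E 'pos|ft'; python3 -m handwheel '[[0,0,0.001,0],[0,0,0,0]]'|grep -E 'pos|ft'; python3 - <<'E'
from h import *
im=r.snapshot('scene')[:,:,::-1];cv2.imwrite('pics/s7.png',im)
def e(f):
    g=cv2.GaussianBlur(cv2.imread(f)[:,:,2].astype(np.float32),(3,3),0);o=[]
    for c in(322,325,328,331,334,337):   # front edge, wood above -> black lid
        col=g[195:222,c];i=np.argmax(col<45);o.append(round(195+i-1+(col[i-1]-45)/(col[i-1]-col[i]+1e-6),2))
    return o
print(e('pics/s6.png'),e('pics/s7.png'))
E
```

```text
tool_pos: [477.4, 130.4, 79.6]
ft_force: [0.8, 0.9, 0.5]
tool_pos: [477.4, 130.4, 78.6]
ft_force: [-0.3, 0.6, -0.1]
tool_pos: [477.4, 130.4, 77.6]
ft_force: [-0.2, -0.2, 0.0]
[np.float64(211.38), np.float64(210.61), np.float64(209.61), np.float64(208.61), np.float64(195.06), np.float64(195.95)] [np.float64(212.18), np.float64(211.25), np.float64(210.41), np.float64(209.39), np.float64(195.84), np.float64(195.16)]
```

```bash
python3 -m handwheel '[[0,0,0.001,0],[0,0,0,0]]'|grep -E 'pos|ft'; python3 -m handwheel '[[0,0,0.001,0],[0,0,0,0]]'|grep -E 'pos|ft'; python3 -m handwheel '[[0,0,0.001,0],[0,0,0,0]]'|grep -E 'pos|ft'; python3 - <<'E'
from h import *
im=r.snapshot('scene')[:,:,::-1];cv2.imwrite('pics/s8.png',im)
def e(f):
    g=cv2.GaussianBlur(cv2.imread(f)[:,:,2].astype(np.float32),(3,3),0);o=[]
    for c in(322,325,328,331):
        col=g[195:222,c];i=np.argmax(col<45);o.append(float(round(195+i-1+(col[i-1]-45)/(col[i-1]-col[i]+1e-6),2)))
    return o
print(e('pics/s8.png'))
p=r.camera_params('scene');X=np.array(r.sense()['tool_pos'])
E
```

```text
tool_pos: [477.4, 130.4, 76.6]
ft_force: [0.3, -0.6, 0.7]
tool_pos: [477.4, 130.4, 75.6]
ft_force: [-0.1, 0.5, 0.3]
tool_pos: [477.4, 130.4, 74.6]
ft_force: [0.2, -0.5, 0.1]
[212.9, 212.09, 211.13, 210.13]
```

```bash
cat >> h.py <<'E'
def edge():
    g=cv2.GaussianBlur(r.snapshot('scene')[:,:,0].astype(np.float32),(3,3),0);o=[]
    for c in(322,325,328,331):
        col=g[195:222,c];i=np.argmax(col<45);o.append(float(round(195+i-1+(col[i-1]-45)/(col[i-1]-col[i]+1e-6),2)))
    print('edge',o,np.round(r.sense()['ft_force'],1))
E
python3 -m handwheel '[[0,0,0.001,0],[0,0,0,0]]'|grep -E 'pos|ft'; python3 -m handwheel '[[0,0,0.001,0],[0,0,0,0]]'|grep -E 'pos|ft';python3 -c 'from h import *;edge()'; python3 -m handwheel '[[0,0,0.001,0],[0,0,0,0]]'|grep -E 'pos|ft'; python3 -m handwheel '[[0,0,0.001,0],[0,0,0,0]]'|grep -E 'pos|ft'; python3 -c 'from h import *;edge();cv2.imwrite("pics/w.png",r.snapshot("wrist")[:,:,::-1])'
```

```text
tool_pos: [477.4, 130.4, 73.6]
ft_force: [0.0, -0.5, -0.6]
tool_pos: [477.4, 130.4, 72.6]
ft_force: [-0.1, 0.1, 0.8]
edge [213.5, 212.52, 211.54, 195.14] [ 0.5  0.2 -0.3]
tool_pos: [477.4, 130.4, 71.6]
ft_force: [-0.6, -1.0, 0.5]
tool_pos: [477.5, 130.4, 70.9]
ft_force: [-1.9, -0.2, 1.8]
edge [213.84, 212.92, 212.06, 195.42] [-1.1 -0.4  3.3]
```

View pics/w.png

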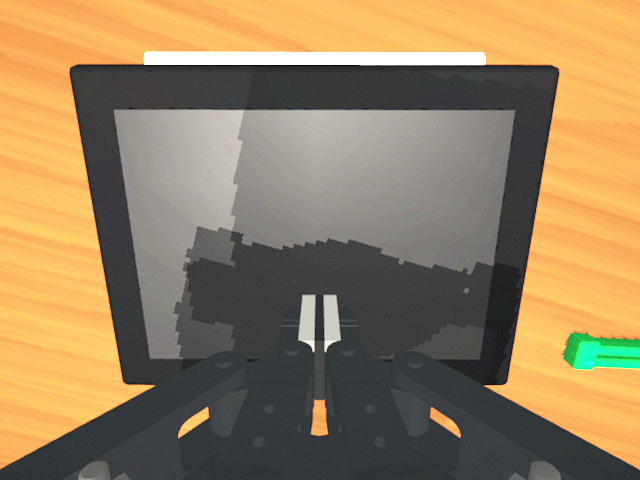

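Force is now rising (3 N), so the stop is near. The wrist view has the lid corners at (72,67), (558,67), (123,383) and (506,383). I check from their 170 mm spacing that the lid is flat, and press 2 mm more.

```bash
python3 -m handwheel '[[0,0,0.001,0],[0,0,0,0]]'|grep -E 'pos|ft'; python3 -m handwheel '[[0,0,0.001,0],[0,0,0,0]]'|grep -E 'pos|ft'; python3 - <<'E'
from h import *
np.set_printoptions(precision=1,suppress=True)
edge()
from scipy.spatial.transform import Rotation as Ro
w=r.camera_params('wrist');M=np.array(w['mount']);K=np.array([[w['fx'],0,w['cx']],[0,w['fy'],w['cy']],[0,0,1]])
pts=np.array([[72,67],[558,67],[506,383],[123,383]],np.float32)
obj=np.array([[0,85,0],[0,-85,0],[-130,-85,0],[-130,85,0]],np.float32)
ok,rv,tv=cv2.solvePnP(obj,pts,K,None)
T=np.eye(4);T[:3,:3]=cv2.Rodrigues(rv)[0];T[:3,3]=tv[:,0]
s=r.sense();B=np.eye(4);B[:3,:3]=Ro.from_euler('xyz',s['tcp_rot'],degrees=True).as_matrix();B[:3,3]=s['tool_pos']
W=B@M@T
for o in obj:print((W@[*o,1])[:3])
print(np.round(M,3))
E
```

```text
tool_pos: [477.6, 130.4, 70.8]
ft_force: [-6.9, -1.4, 12.8]
tool_pos: [477.6, 130.4, 70.6]
ft_force: [-10.6, -2.5, 20.9]
edge [213.84, 213.11, 212.05, 195.2] [-11.2  -2.1  20.5]
[543.2 240.3  93.3]
[592.1  77.5  93.1]
[467.5  40.1  94. ]
[418.7 203.   94.2]
[[   0.    -1.    -0.3   74.7]
 [   1.     0.    -0.     0.4]
 [   0.    -0.3    1.  -169.7]
 [   0.     0.     0.     1. ]]
```

The lid is flat (front and hinge corners at equal height) and hard against its stop. Lifting off.

```bash
python3 -m handwheel '[[0,0,-0.003,0],[0,0,-0.005,0],[0,0,-0.008,0],[0,0,-0.015,0],[0,0,-0.025,0],[0,0,-0.03,0],[0,0,-0.03,0],[0,0,-0.02,0],[0,0,0,0]]'|grep -E 'pos|ft|time'; python3 - <<'E'
from h import *
edge()
im=r.snapshot('wrist')[:,:,::-1]; sc=r.snapshot('scene')[:,:,::-1]
sc=np.clip((sc[130:310,260:460]/255.)**.5*255,0,255).astype(np.uint8)
o=np.hstack([cv2.resize(sc,(400,360)),cv2.resize(im,(400,360))]);cv2.imwrite('pics/c9.png',o)
E
```

```text
time: 12.3
tool_pos: [479.8, 130.8, 209.7]
ft_force: [-0.2, 0.8, -0.5]
edge [213.96, 212.92, 212.08, 211.13] [ 0.8  0.8 -0.4]
```

View pics/c9.png

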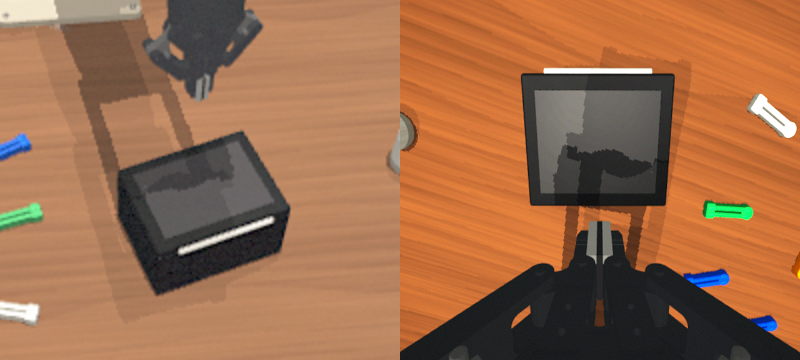

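The lid stays shut after release: it lies flush in both halves, and its edge reading is unchanged. Now I move over the far blue clip at about (604,-238) and measure it from near, numerically.

```bash
python3 -m handwheel '[[0,0.02,0,0],[0.001,0.035,0,0],[0.001,0.045,0,0],[0.001,0.045,0,0],[0.002,0.045,0,0],[0.002,0.045,0,0],[0.002,0.045,0,0],[0.002,0.045,0,0],[0.001,0.04,0,0],[0,0.024,0,0]]'|grep -E 'pos|ft|time|rot'; python3 -m handwheel '[[0,0,0,0],[0,0,0,0]]'|grep -E 'pos|rot'; cat > m.py <<'E'
from h import *
from scipy.spatial.transform import Rotation as Ro
np.set_printoptions(precision=1,suppress=True)
w=r.camera_params('wrist');M=np.array(w['mount']);s=r.sense();im=r.snapshot('wrist')[:,:,::-1]
B=np.eye(4);B[:3,:3]=Ro.from_euler('xyz',s['tcp_rot'],degrees=True).as_matrix();B[:3,3]=s['tool_pos'];C=B@M
def wp(u,v,z):
    d=C[:3,:3]@[(u-w['cx'])/w['fx'],(v-w['cy'])/w['fy'],1];return C[:3,3]+d*(z-C[2,3])/d[2]
hsv=cv2.cvtColor(np.ascontiguousarray(im),cv2.COLOR_BGR2HSV);m=cv2.inRange(hsv,(110,130,60),(130,255,255))
for c in cv2.findContours(m,cv2.RETR_EXTERNAL,2)[0]:
    if cv2.contourArea(c)>200:
        rc=cv2.minAreaRect(c);b=[wp(*q,14) for q in cv2.boxPoints(rc)]
        p=wp(*rc[0],12);print('px',np.array(rc[0]),'pos',p,'size',np.linalg.norm(b[0]-b[1]),np.linalg.norm(b[1]-b[2]))
        t=p[:2]-s['tool_pos'][:2];print('  tool shift x,y',(B[:3,:3].T@[*t,0])[:2])
E
python3 m.py
```

```text
time: 13.45
tool_pos: [600.4, -241.3, 202.2]
tcp_rot: [-179.9, 0.2, 16.6]
ft_force: [0.4, 1.2, -0.8]
tool_pos: [600.2, -238.3, 202.7]
tcp_rot: [-179.9, 0.1, 16.7]
px [140.3 380.4] pos [ 357.8 -105.6   12. ] size 81.22404298790937 28.50720307325508
  tool shift x,y [-194.1 -196.8]
px [317.1 195.7] pos [ 610.1 -233.2   12. ] size 21.199658508810085 76.27161589586883
  tool shift x,y [10.9 -2.1]
```

```bash
python3 -m handwheel '[[0.003,0,0.01,0],[0.003,-0.001,0.015,0],[0.003,0,0.02,0],[0,0,0.02,0],[0,0,0.02,0],[0,0,0.015,0],[0,0,0.01,0],[0,0,0.005,0],[0,0,0,0],[0,0,0,0]]'|grep -E 'pos|ft|time|rot'; python3 m.py; python3 - <<'E'
from h import *
p=r.camera_params('scene');s=r.sense();im=r.snapshot('scene')[:,:,::-1]
def pr(X):
    c=np.array(p['R'])@X+p['t'];return np.round([p['fx']*c[0]/c[2]+p['cx'],p['fy']*c[1]/c[2]+p['cy']],1)
X=np.array(s['tool_pos'])
for dz in(0,10,20,30):print(dz,pr(X+[0,0,dz]))
u,v=pr(X).astype(int)
print(im[v-24:v+10,u-9:u+10].mean(2).astype(int))
E
```

```text
time: 14.7
tool_pos: [610.0, -235.3, 90.6]
tcp_rot: [179.9, -0.1, 16.8]
ft_force: [0.3, -1.1, -0.1]
px [315.1 239.7] pos [ 610.6 -232.6   12. ] size 21.09606776598008 77.14394122106906
  tool shift x,y [ 1.3 -2.4]
0 [199.9 275.4]
10 [198.9 273.2]
20 [197.8 270.9]
30 [196.8 268.5]
[[13 18 20 16 15 16 18 17 17 19 23 22 21 23 21 17 22 22 17]
 [16 16 16 16 16 13 14 16 16 21 21 20 21 21 22 21 19 17 15]
 [14 15 16 18 18 17 18 16 19 20 22 21 23 21 21 19 17 16 17]
 [14 27 19 17 14 18 15 16 18 21 23 21 21 23 21 18 18 16 16]
 [24 50 26 15 14 18 17 16 16 21 21 21 19 21 19 20 17 16 16]
 [45 52 32 17 17 19 16 18 17 18 22 19 20 20 17 14 17 17 14]
 [15 58 32 17 15 18 17 17 15 18 18 15 19 18 17 17 17 16 20]
 [16 33 22 20 14 17 17 18 17 17 16 16 14 14 16 19 16 19 48]
 [17 16 18 21 17 17 14 15 15 18 18 18 31 27 21 21 30 46 71]
 [13 16 20 21 16 16 19 17 16 17 15 45 68 59 48 48 72 70 70]
 [17 16 17 24 18 18 16 17 18 18 13 83 75 74 71 72 71 70 69]
 [16 14 15 20 18 16 15 20 17 17 14 40 72 71 69 69 69 68 70]
 [17 17 14 25 19 29 20 18 16 16 13 23 69 68 68 67 67 68 72]
 [18 16 17 52 18 60 48 44 21 17 16 12 6
[... 521 characters left out ...]
77 45 15 42 31 25 32 39 38 38 36 37 40]
 [38 39 40 38 24 47 45 32 30 27 27 28 39 38 40 38 38 39 40]
 [39 38 40 37 27 26 28 31 31 29 30 34 42 41 44 42 44 43 43]
 [43 43 44 32 32 32 33 32 32 31 29 46 45 45 45 44 44 45 45]
 [45 45 44 34 34 32 33 34 34 33 34 44 44 44 44 44 44 44 43]
 [44 46 31 30 32 33 35 31 33 32 45 44 41 44 41 43 44 42 42]
 [44 42 32 32 30 29 29 30 31 29 42 42 55 41 40 39 42 41 43]
 [39 31 30 31 33 30 30 30 29 32 42 53 70 48 41 40 42 42 43]
 [28 29 31 31 31 31 33 30 34 46 54 72 68 70 50 43 42 46 44]
 [32 33 33 34 34 33 33 31 59 58 70 74 74 73 72 43 45 43 43]
 [31 32 34 32 32 30 32 46 70 70 68 74 75 74 63 50 46 45 44]
 [30 33 31 32 30 31 47 72 76 76 72 73 76 70 72 50 38 43 45]]
```

```bash
python3 -m handwheel '[[0,-0.001,0.008,0],[0,0,0.012,0],[0,0,0.012,0],[0,0,0.01,0],[0,0,0.006,0],[0,0,0.004,0],[0,0,0.002,0],[0,0,0,0],[0,0,0,0],[0,0,0,0]]'|grep -E 'pos|ft|time|rot'; python3 m.py; python3 -c 'from h import *;edge()'
```

```text
time: 15.8
tool_pos: [609.6, -234.3, 36.3]
tcp_rot: [180.0, -0.0, 16.8]
ft_force: [0.4, -0.0, -0.5]
px [316.  267.5] pos [ 610.9 -232.5   12. ] size 20.327597780437056 77.7409650348895
  tool shift x,y [ 1.8 -1.3]
edge [214.27, 213.21, 212.39, 211.39] [ 0.5 -1.1 -0.5]
```

```bash
Z='x'; python3 -m handwheel '[[0,0,0,0],[0,0,0,0],[0,0,0,0],[0,0,0,0],[0,0,0,0],[0,0,0,0],[0,0,0,0],[0,0,0,0],[0,0,0,0],[0,0,0,0]]'|grep pos; python3 -m handwheel '[[0,0,0,0],[0,0,0,0],[0,0,0,0],[0,0,0,0],[0,0,0,0],[0,0,0,0],[0,0,0,0],[0,0,0,0],[0,0,0,0],[0,0,0,0]]'|grep pos; python3 -m handwheel '[[0,0,0,0],[0,0,0,0],[0,0,0,0],[0,0,0,0],[0,0,0,0],[0,0,0,0],[0,0,0,0],[0,0,0,0]]'|grep -E 'time|pos'; python3 -c 'from h import *;edge();print(r.hand_in())'
```

```text
tool_pos: [609.2, -234.1, 35.7]
tool_pos: [609.1, -234.1, 35.6]
time: 18.7
tool_pos: [609.2, -234.1, 35.7]
edge [214.27, 213.22, 212.37, 211.41] [0.7 0.5 0.3]
the job is handed in; nothing more can be done
None
```

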